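# Put the paints back in shade order

## Robot

A 7-joint arm with a two-finger parallel gripper is mounted at the origin on the work surface. World frame = base frame: x ahead of the robot, y to its left, z up, the work surface at z = 0. Lengths are in m, angles in rad, forces in N, time in s.
With the tool pointing down it reaches from about 0.4 to 0.85 m from the base axis. Payload 10.4 kg.
Tool frame: the origin (TCP) lies at the very end of the fingers, on their centre line; the grasp point (between the pads) lies 19 mm behind it; z points along the fingers, y is the line along which they close (so a half turn about z gives the same grasp; the last joint's range is limited). The gripper opens to 85 mm and grips with 20 to 120 N. Pads are 22 mm wide; open, the fingers measure 114 mm over their backs; the gripper's body (76 mm by 85 mm) begins 54 mm behind the grasp point. The pads swing forward as they close: fully open they stand 13 mm farther back than shut.
Start: joints at [1.297, 0.332, -0.065, 1.46, 0.022, 1.35, -0.088], TCP at [0.155, -0.605, 0.231] pointing down, gripper open.
Joint ranges: [-2.6, 2.6], [-0.5, 2.12], [-1.47, 1.34], [0.16, 2.42], [-1.27, 4.41], [0.06, 2.06], [-2.6, 2.6]. Speed limits (rad/s): [2.22, 2.22, 2.79, 2.79, 3.14, 3.14, 3.14].

## Interface

Orientations are given as a unit quaternion [x, y, z, w].
In Python, from workcell import manip, optics gives the robot as it stands.
- The arm moves only by the tool jog_arm, never from a script. Its arguments are lists of equal length, an entry for each row: "dr": the turn, a rotation vector about the tool's x, y, z normalised to -1 to 1, where 1 is 4 degrees, a list of three; "translation": the shift along the tool's x, y, z normalised to -1 to 1, where 1 is 0.025 m, a list of three; "jaw": the opening, from 0 (shut) to 1 (fully open). A call has 1 to 10 rows; each row shifts and turns the commanded pose from where the row before left it, along the tool's axes as they then stand; what a row does not reach is not made up. A row lasts 1/10 s, in which the tool goes at most 50 mm and 8.59 degrees, less where a joint would pass 70% of its speed; a pose out of reach is approached as far as the arm can. A call with a number of a shift or a turn outside -1 to 1 is refused whole. A call with a gripper value outside its range is refused whole. The fingers move at their own pace and stop on an object; "squeeze" is the grip in N (left out, the last holds). Time passes only in rows, so rows that do not move let the fingers close. It gives the time, the measured TCP pose, the force, the opening and the grip force at its end, in the units of the state.
- manip.get_obs(): the state, without advancing time (a new reading comes with each control period).
- optics.camera(name): name is "scene" or "top" or "wrist"; returns a dict with "color" (420x560x3 uint8, red, green, blue), "mtx" (3x3 intrinsics, pixels), "R" (3x3) and "t" (3): a world point X has camera coordinates R X + t. Camera axes: x right, y down, z forward; pixel columns grow to the right and rows downward; lengths in m; the calibration is good to about 2 mm. A picture is of the moment at which its call begins. There is no depth.
- manip.hand_in(): hands the job in; it is judged then, once.
The state is a dict: "clock": time; "joint_pos": joint angles; "joint_velocities": joint speeds; "tau": joint torques, N m; "position": TCP position; "ee_rot": TCP orientation; "ft_force": force on the tool from outside, world axes, zero at the start; "torque": the same for the moment, N m; "grip_width": opening from 0.0 (shut) to 1.0 (fully open); "grasp_force": force on a finger pad.
Only numpy, scipy, OpenCV 4.12 (cv2) and the standard library are available. Lean on these libraries where they do the work, as an engineer would, in place of code of your own. Each camera call takes 0.05 s, during which the arm holds its last target. There are 200 camera calls.

## Task

Tidy the painting desk: stand the red and yellow paint bottles in the orange tray and the two blue ones in the blue tray, one bottle to a bay, with the lighter colour of each pair in the bay beside the tray's white tab and the darker one in the other bay. Stand the pink mushroom figure inside the white ring on the round cork pad to dry. Do not tip anything over, and leave the white rinse cup and the finished figure where they are.

Things in the scene. Friction and masses are not known exactly. Their poses are not given: they have to be found in the camera images.
- crimson_bottle: Dark red paint dropper bottle, standing upright: round body 26 mm in diameter from the underside to 52 mm up, a narrower tapered cap of the same colour (18 mm wide at its foot) to 82 mm; about 30 g. The darker warm colour. Origin: centre of its underside; z up along its axis.
- yellow_bottle: Yellow paint dropper bottle, standing upright: round body 26 mm in diameter from the underside to 52 mm up, a narrower tapered cap of the same colour (18 mm wide at its foot) to 82 mm; about 30 g. The lighter warm colour. Origin: centre of its underside; z up along its axis.
- navy_bottle: Dark navy blue paint dropper bottle, standing upright: round body 26 mm in diameter from the underside to 52 mm up, a narrower tapered cap of the same colour (18 mm wide at its foot) to 82 mm; about 30 g. The darker cool colour. Origin: centre of its underside; z up along its axis.
- sky_bottle: Light sky blue paint dropper bottle, standing upright: round body 26 mm in diameter from the underside to 52 mm up, a narrower tapered cap of the same colour (18 mm wide at its foot) to 82 mm; about 30 g. The lighter cool colour. Origin: centre of its underside; z up along its axis.
- mushroom: Small pink-capped mushroom figure on a round pale wooden base 36 mm in diameter and 5 mm thick; thin green stem; pink cap 30 mm in diameter at its widest, straight-sided from 34 to 44 mm above the underside, top at 53 mm; about 30 g. Grip it by the cap. Origin: centre of the base's underside; z up.
- warm_tray: Orange tray for warm (red and yellow) paints, fixed, 100 (its x) by 52 mm, walls 25 mm high, 4 mm thick. A 4 mm divider makes two square 44 mm bays, centred at x = +24 and -24 mm, y = 0; floor 4 mm above the desk. A low white tab (18 mm long, 3 mm high) sticks out at the +x end, so the bay at x = +24 mm is beside the tab. Origin: centre of its underside, at desk level; z up.
- cool_tray: Blue tray for cool (blue) paints, fixed, 100 (its x) by 52 mm, walls 25 mm high, 4 mm thick. A 4 mm divider makes two square 44 mm bays, centred at x = +24 and -24 mm, y = 0; floor 4 mm above the desk. A low white tab (18 mm long, 3 mm high) sticks out at the +x end, so the bay at x = +24 mm is beside the tab. Origin: centre of its underside, at desk level; z up.
- drying_pad: Round cork pad 90 mm in diameter, 10 mm thick, fixed to the desk, with a thin white painted ring (65 mm inside diameter) round its middle. Origin: centre of its underside, at desk level; z up.
- rinse_cup: Bystander, to be left alone: white open cup, 72 mm in diameter, 80 mm high. Origin: centre of its underside.
- finished_figure: Bystander, to be left alone: teal and violet figure on a black round base 50 mm in diameter, 73 mm high. Origin: centre of its underside.
Things that resemble listed ones, but are neither listed nor needed, are in the scene too. There is more than one size of the drying_pad; the one meant has the size given above.

How it is judged:
By the outcome, as a careful person would: the job done as asked, in the order asked, and still so for the second after the job is handed in, with the robot touching nothing.
It also fails if it takes over 118 s, if anything falls off the work surface, if the arm or the gripper's body presses on something with over 40 N, if the wrist force passes 120 N, or if a joint passes its speed limit or range.

## Working session

There is one attempt and no reset: what is moved stays moved. The work goes in short steps, Python scripts to look and compute and a tool call to move; the robot and the scene stay as the last step left them, time stands still between calls to the robot, and variables do not carry over. Pictures are saved under pics/ and viewed, at most 14 in all, crops included, and the job is handed in when it is done.

Besides the shell and the picture viewer there is one more tool, called after "Emit:" as name(argument=value, ...) on one line, values as JSON. jog_arm: Moves the arm, as the interface text tells. Scaled input: -1 to 1 covers 0.025 m each way for a shift and 4 degrees each way for a turn. Its arguments: {"type":"object","properties":{"dr":{"type":"array","items":{"type":"array","items":{"type":"number"}}},"translation":{"type":"array","items":{"type":"array","items":{"type":"number"}}},"jaw":{"type":"array","items":{"type":"number"}},"squeeze":{"type":"number"}},"required":["dr","translation","jaw"]}

```bash
mkdir -p pics; ls
python3 - <<'E'
from workcell import manip, optics
import cv2,pickle
for n in ("top","scene"):
    c=optics.camera(n); pickle.dump(c,open(f"{n}.pkl","wb"))
    cv2.imwrite(f"pics/{n}0.png",c["color"][:,:,::-1])
    print(n,c["mtx"].round(1).tolist(),c["R"].round(3).tolist(),c["t"].round(3).tolist())
o=manip.get_obs(); print(o)
E
```

```text
pics
top [[422.9, 0.0, 279.8], [0.0, 422.9, 212.3], [0.0, 0.0, 1.0]] [[0.028, -1.0, 0.001], [-0.984, -0.028, -0.177], [0.177, 0.004, -0.984]] [-0.042, 0.593, 0.776]
scene [[510.6, 0.0, 286.2], [0.0, 510.6, 212.8], [0.0, 0.0, 1.0]] [[0.072, 0.997, 0.014], [0.66, -0.037, -0.75], [-0.748, 0.063, -0.661]] [-0.003, -0.387, 1.517]
{'clock': 0.1, 'joint_pos': array([ 1.2973878 ,  0.33280668, -0.0646834 ,  1.46083443,  0.02158982,
        1.34993012, -0.08850737]), 'joint_velocities': array([-0.00177429, -0.00177721,  0.000843  , -0.00147909,  0.00211644,
       -0.00012308,  0.00017279]), 'tau': array([ 6.83282760e-04, -6.26746988e+01,  4.86849924e-02, -3.92432141e+01,
        1.63754466e-02,  6.82978687e-03,  3.19581886e-05]), 'position': array([ 0.15502394, -0.60512173,  0.23060764]), 'ee_rot': array([ 9.92147391e-01,  1.25072550e-01, -1.07030007e-04, -6.32875500e-04]), 'ft_force': array([0.45752435, 0.03863314, 0.28183437]), 'torque': array([-0.02267391,  0.00926624, -0.02887679]), 'grasp_force': 0.0, 'grip_width': 1.0005511653736128}
```

View pics/top0.png

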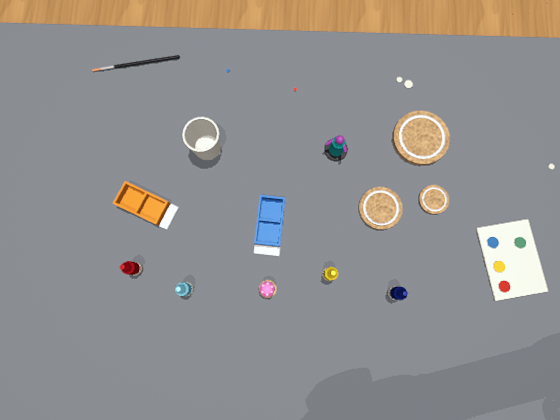

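View pics/scene0.png

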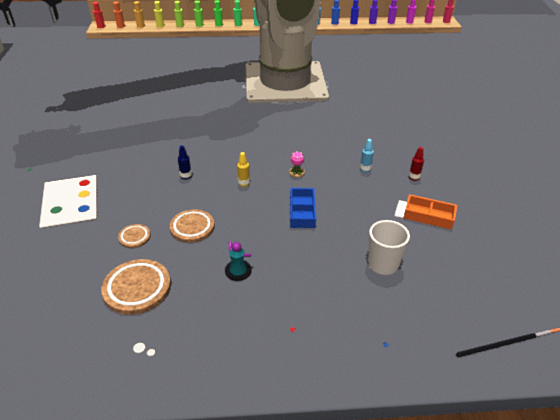

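The top view shows the warm tray (145,205) with its tab at lower right, the cool tray (270,222) with its tab at the bottom, and the bottles crimson (131,268), sky (183,289), yellow (331,273) and navy (399,293). The mushroom is at (267,289). There are pads at (422,138), (380,208) and (434,199). The scene view agrees. Next I'll fit models to the silhouettes.

```bash
cat > fit.py <<'E'
import numpy as np,cv2
from scipy.optimize import minimize
def proj(c,P):
    q=(np.asarray(P)@c["R"].T+c["t"])@c["mtx"].T; return q[:,:2]/q[:,2:]
def back(c,uv,z):
    o=-c["R"].T@c["t"]; d=c["R"].T@np.linalg.solve(c["mtx"],[uv[0],uv[1],1]); return o+d*(z-o[2])/d[2]
def circ(r,z):
    a=np.arange(0,2*np.pi,.2); return np.c_[r*np.cos(a),r*np.sin(a),0*a+z]
BOT=np.vstack([circ(.013,0),circ(.013,.052),circ(.009,.052),circ(.005,.082)])
MUSH=np.vstack([circ(.015,.034),circ(.015,.044),circ(.007,.053)])
TRAY=np.array([[sx*.05,sy*.026,z] for sx in(-1,1) for sy in(-1,1) for z in(0,.025)])
def mask(img,hue,roi,smin=110,vmin=40):
    h=cv2.cvtColor(img,cv2.COLOR_RGB2HSV).astype(int); d=abs((h[...,0]-hue[0]+90)%180-90)
    m=((d<=hue[1])&(h[...,1]>smin)&(h[...,2]>vmin)).astype(np.uint8)
    z=np.zeros_like(m); x,y,r=roi; z[max(0,y-r):y+r,max(0,x-r):x+r]=1; m=m*z
    n,l,s,_=cv2.connectedComponentsWithStats(m,connectivity=8)
    for i in range(1,n):
        if s[i,4]<6: m[l==i]=0
    return m
def hull(m):
    p=cv2.findNonZero(m); return cv2.convexHull(p)[:,0].astype(float)
def fill(h,S,off):
    im=np.zeros((90*S,90*S),np.uint8); q=((h-off)*S*16).round().astype(np.int32)
    cv2.fillConvexPoly(im,q,1,shift=4); return im
def fit(model,obs,p0,yaw=False,S=6):
    """obs: list of (cam, mask)"""
    T=[]
    for c,m in obs:
        pts=cv2.findNonZero(m)[:,0].astype(float)
        cor=np.vstack([pts+[a,b] for a in(-.5,.5) for b in(-.5,.5)])
        h=cv2.convexHull(cor.astype(np.float32))[:,0]; off=h.mean(0)-45; T.append((c,fill(h,S,off),off))
    def cost(p):
        a=p[2] if yaw else 0; R=np.array([[np.cos(a),-np.sin(a),0],[np.sin(a),np.cos(a),0],[0,0,1]])
        P=model@R.T+[p[0],p[1],0]; s=0
        for c,t,off in T:
            f=fill(cv2.convexHull(proj(c,P).astype(np.float32))[:,0],S,off)
            s+=(f^t).sum()/t.sum()
        return s
    st=[.012,.012]+([.25] if yaw else []); p0=np.array(p0,float); n=len(p0)
    r=minimize(cost,p0,method="Nelder-Mead",options=dict(initial_simplex=np.vstack([p0]+[p0+np.eye(n)[i]*st[i] for i in range(n)]),xatol=1e-4,fatol=1e-4))
    return r.x,r.fun/len(T)
E
cat > loc.py <<'E'
from fit import *; import pickle
t=pickle.load(open("top.pkl","rb")); s=pickle.load(open("scene.pkl","rb"))
print("cam",-t["R"].T@t["t"])
for n,hue,a,b,mod,z in [("crimson",(0,8),(131,268,16),(417,162,22),BOT,.04),("sky",(100,10),(183,289,16),(367,155,22),BOT,.04),
 ("yellow",(26,10),(331,273,16),(243,168,22),BOT,.04),("navy",(120,8),(399,293,16),(184,160,22),BOT,.04),("mush",(160,14),(267,289,16),(297,160,16),MUSH,.04)]:
    ms=[mask(t["color"],hue,a),mask(s["color"],hue,b)]
    p0=back(t,a[:2],z)[:2]
    out=[fit(mod,o,p0) for o in([(t,ms[0])],[(s,ms[1])],[(t,ms[0]),(s,ms[1])])]
    print(n,[int(m.sum()) for m in ms],[(x.round(4).tolist(),round(f,2)) for x,f in out])
for n,hue,a,b,y0 in [("warm",(12,8),(143,203,40),(430,211,36),2.7),("cool",(109,10),(270,221,36),(302,207,30),3.1)]:
    ms=[mask(t["color"],hue,a),mask(s["color"],hue,b)]; p0=[*back(t,a[:2],.012)[:2],y0]
    out=[fit(TRAY,o,p0,True) for o in([(t,ms[0])],[(s,ms[1])],[(t,ms[0]),(s,ms[1])])]
    print(n,[int(m.sum()) for m in ms],[(x.round(4).tolist(),round(f,2)) for x,f in out])
print("tabs",back(t,(168,216),.003),back(t,(267,251),.003))
for n,a,r in [("L",(422,138),34),("M",(380,208),26),("S",(434,199),18)]:
    m=mask(t["color"],(13,9),(*a,r),60); h=hull(m); W=np.array([back(t,u,.01)[:2] for u in h]).astype(np.float32)
    c,R=cv2.minEnclosingCircle(W); print(n,c,2*R, cv2.fitEllipse(W))
E
python3 loc.py
```

```text
cam [ 0.44797522 -0.02880663  0.86845348]
crimson [202, 264] [([0.4791, 0.2645], np.float64(0.24)), ([0.4773, 0.2633], np.float64(0.03)), ([0.4789, 0.2631], np.float64(0.17))]
sky [62, 207] [([0.443, 0.1542], np.float64(0.7)), ([0.4147, 0.1635], np.float64(0.38)), ([0.4414, 0.1562], np.float64(0.56))]
yellow [159, 275] [([0.4791, -0.1277], np.float64(0.08)), ([0.4767, -0.1282], np.float64(0.05)), ([0.479, -0.1281], np.float64(0.08))]
navy [172, 185] [([0.4457, -0.2584], np.float64(0.29)), ([0.4213, -0.2642], np.float64(0.47)), ([0.4451, -0.2597], np.float64(0.4))]
mush [60, 131] [([0.446, -0.0043], np.float64(0.07)), ([0.4436, -0.0049], np.float64(0.12)), ([0.4457, -0.0048], np.float64(0.11))]
warm [1332, 1277] [([0.6126, 0.2613, 4.3177], np.float64(0.06)), ([0.6103, 0.2601, 4.3574], np.float64(0.07)), ([0.6122, 0.2609, 4.3046], np.float64(0.07))]
cool [1261, 1029] [([0.5843, -0.0042, 3.0637], np.float64(0.03)), ([0.5816, -0.0051, 3.0815], np.float64(0.04)), ([0.5836, -0.0048, 3.0717], np.float64(0.06))]
tabs [0.58867235 0.20665991 0.003     ] [ 0.52194376 -0.00117689  0.003     ]
L (0.7724584937095642, -0.3205563426017761) 0.12446312606334686 ((0.7728292346000671, -0.32055988907814026), (0.11916927248239517, 0.12415527552366257), 51.23870849609375)
M (0.6175090670585632, -0.2317429780960083) 0.09125719219446182 ((0.6174545288085938, -0.2321181744337082), (0.08918699622154236, 0.09078125655651093), 62.65416717529297)
S (0.6382812857627869, -0.3430234491825104) 0.06300629675388336 ((0.638498842716217, -0.3430217504501343), (0.06125122308731079, 0.06265732645988464), 47.580406188964844)
```

Run:
```python
from fit import *; import pickle
t=pickle.load(open("top.pkl","rb")); s=pickle.load(open("scene.pkl","rb"))
for n,hue,sm,vm,a,b in [("sky",(100,14),75,60,(183,289,16),(367,155,22)),("navy",(120,12),110,12,(399,293,16),(184,160,22)),("crimson",(0,9),110,70,(131,268,16),(417,162,22))]:
    ms=[mask(t["color"],hue,a,sm,vm),mask(s["color"],hue,b,sm,vm)]
    p0=back(t,a[:2],.04)[:2]
    out=[fit(BOT,o,p0) for o in([(t,ms[0])],[(s,ms[1])],[(t,ms[0]),(s,ms[1])])]
    print(n,[int(m.sum()) for m in ms],[(x.round(4).tolist(),round(f,2)) for x,f in out])
def cr(c,x,y):
    return cv2.resize(c["color"][y-22:y+22,x-22:x+22,::-1],None,fx=6,fy=6,interpolation=cv2.INTER_NEAREST)
cv2.imwrite("pics/crops.png",np.vstack([np.hstack([cr(t,183,289),cr(t,399,293),cr(t,131,268)]),np.hstack([cr(s,367,155),cr(s,184,160),cr(s,417,162)])]))
```

```text
sky [161, 259] [([0.4415, 0.1589], np.float64(0.17)), ([0.4379, 0.157], np.float64(0.07)), ([0.4416, 0.1572], np.float64(0.16))]
navy [172, 228] [([0.4457, -0.2584], np.float64(0.29)), ([0.4198, -0.264], np.float64(0.34)), ([0.4449, -0.2597], np.float64(0.33))]
crimson [202, 239] [([0.4791, 0.2645], np.float64(0.24)), ([0.4767, 0.2635], np.float64(0.06)), ([0.4788, 0.2631], np.float64(0.18))]
```

View pics/crops.png

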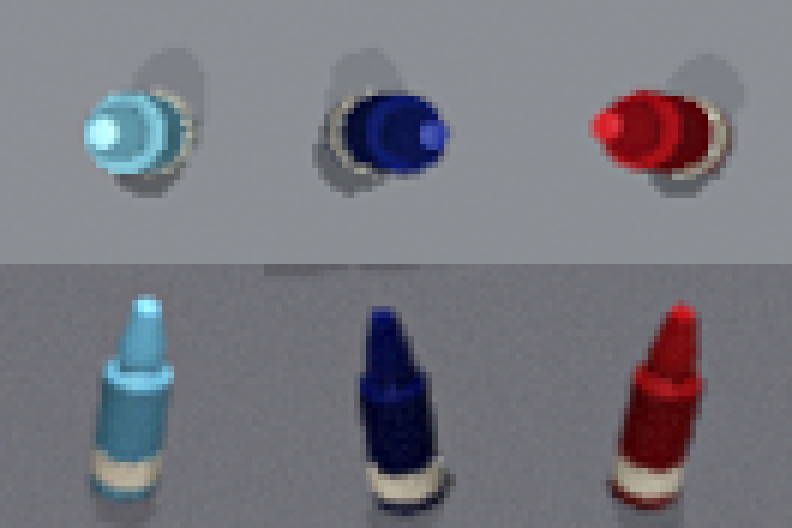

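Run:
```python
from fit import *; import pickle
t=pickle.load(open("top.pkl","rb")); s=pickle.load(open("scene.pkl","rb"))
for n,a,b in [("sky",(178,288.5),(369,139)),("navy",(404.3,292.8),(181.2,146)),("crimson",(121.7,266.8),(420.7,147.3))]:
    print(n,back(t,a,.081).round(4),back(s,b,.081).round(4))
```

```text
sky [0.442 0.157 0.081] [0.4367 0.157  0.081 ]
navy [ 0.446  -0.2574  0.081 ] [ 0.4432 -0.26    0.081 ]
crimson [0.4785 0.2638 0.081 ] [0.4753 0.2648 0.081 ]
```

```bash
cat > go.py <<'E'
import sys,numpy as np
from workcell import manip
from scipy.spatial.transform import Rotation as Ro
# usage: go.py x y z psi_deg [x y z psi ...]: first turn to psi, then tool-frame shift units
o=manip.get_obs(); R=Ro.from_quat(o["ee_rot"]).as_matrix(); p=o["position"]
print("t",round(o["clock"],2),"p",p.round(4),"psi",round(np.degrees(np.arctan2(R[1,1],R[0,1])),2),"tilt",(R[:,2]-[0,0,-1]).round(4),"F",o["ft_force"].round(1),"grip",round(float(o["grip_width"]),3),round(float(o["grasp_force"]),1),"j",o["joint_pos"].round(2))
a=list(map(float,sys.argv[1:]))
for k in range(0,len(a),4):
    x,y,z,s=a[k:k+4]; s=np.radians(s)
    Y=np.array([np.cos(s),np.sin(s),0]); Z=np.array([0,0,-1.]); T=np.c_[np.cross(Y,Z),Y,Z]
    w=(Ro.from_matrix(R.T@T)).as_rotvec(degrees=True)/4
    d=T.T@(np.array([x,y,z])-p)/.025; p=np.array([x,y,z]); R=T
    print("turn",w.round(2),"shift",d.round(2))
E
python3 go.py .478 -.128 .15 -23 .478 -.128 .024 -23
```

```text
t 0.1 p [ 0.155  -0.6051  0.2306] psi -75.63 tilt [-0.0004  0.0012  0.    ] F [0.5 0.  0.3] grip 1.001 0.0 j [ 1.3   0.33 -0.06  1.46  0.02  1.35 -0.09]
turn [-2.000e-02 -1.000e-02 -1.316e+01] shift [22.62  4.43  3.22]
turn [0. 0. 0.] shift [0.   0.   5.04]
```

Emit:
jog_arm(dr=[[0,0,-0.94],[0,0,-0.94],[0,0,-0.94],[0,0,-0.94],[0,0,-0.94],[0,0,-0.94],[0,0,-0.94]], translation=[[0,0,0],[0,0,0],[0,0,0],[0,0,0],[0,0,0],[0,0,0],[0,0,0]], jaw=[1,1,1,1,1,1,1], squeeze=30)

```text
clock: 0.8
position: [0.1551, -0.6053, 0.2309]
ee_rot: [0.937, 0.349, 0.0, -0.0]
ft_force: [0.9, 0.3, -0.6]
grip_width: 1.003
grasp_force: 0.0
```

Emit:
jog_arm(dr=[[0,0,-0.94],[0,0,-0.94],[0,0,-0.94],[0,0,-0.94],[0,0,-0.94],[0,0,-0.94],[0,0,-0.94]], translation=[[0,0,0],[0,0,0],[0,0,0],[0,0,0],[0,0,0],[0,0,0],[0,0,0]], jaw=[1,1,1,1,1,1,1])

```text
clock: 1.5
position: [0.155, -0.6053, 0.2308]
ee_rot: [0.833, 0.553, 0.0, -0.0]
ft_force: [0.6, 0.0, 0.4]
grip_width: 1.003
grasp_force: 0.0
```

Emit:
jog_arm(dr=[[0,0,0],[0,0,0],[0,0,0],[0,0,0],[0,0,0],[0,0,0],[0,0,0],[0,0,0],[0,0,0],[0,0,0]], translation=[[0.94,0.18,0],[0.94,0.18,0],[0.94,0.18,0],[0.94,0.18,0],[0.94,0.18,0],[0.94,0.18,0],[0.94,0.18,0],[0.94,0.18,0],[0.94,0.18,0],[0.94,0.18,0]], jaw=[1,1,1,1,1,1,1,1,1,1])

```text
clock: 2.5
position: [0.2887, -0.4057, 0.231]
ee_rot: [0.834, 0.552, -0.0, -0.0]
ft_force: [-0.6, 0.0, 0.1]
grip_width: 1.0
grasp_force: 0.0
```

Emit:
jog_arm(dr=[[0,0,0],[0,0,0],[0,0,0],[0,0,0],[0,0,0],[0,0,0],[0,0,0],[0,0,0],[0,0,0],[0,0,0]], translation=[[0.94,0.18,0],[0.94,0.18,0],[0.94,0.18,0],[0.94,0.18,0],[0.94,0.18,0],[0.94,0.18,0],[0.94,0.18,0],[0.94,0.18,0],[0.94,0.18,0],[0.94,0.18,0]], jaw=[1,1,1,1,1,1,1,1,1,1])

```text
clock: 3.5
position: [0.4218, -0.207, 0.2311]
ee_rot: [0.834, 0.552, -0.0, -0.0]
ft_force: [-0.5, -0.7, -0.4]
grip_width: 1.004
grasp_force: 0.0
```

Emit:
jog_arm(dr=[[0,0,0],[0,0,0],[0,0,0],[0,0,0],[0,0,0],[0,0,0],[0,0,0],[0,0,0],[0,0,0]], translation=[[0.94,0.18,0],[0.94,0.18,0],[0.94,0.18,0],[0.94,0.18,0],[0,0,0.8],[0,0,0.8],[0,0,0.8],[0,0,0.8],[0,0,0]], jaw=[1,1,1,1,1,1,1,1,1])

```text
clock: 4.4
position: [0.4731, -0.1281, 0.1489]
ee_rot: [0.834, 0.552, -0.001, -0.002]
ft_force: [0.1, 0.3, 0.1]
grip_width: 0.998
grasp_force: 0.0
```

```bash
python3 go.py .478 -.128 .024 -23
python3 - <<'E'
from workcell import optics; import cv2
c=optics.camera("wrist"); cv2.imwrite("pics/w0.png",c["color"][:,:,::-1])
E
```

```text
t 4.4 p [ 0.4731 -0.1281  0.1489] psi -22.99 tilt [-0.0043  0.0016  0.    ] F [0.1 0.3 0.1] grip 0.998 0.0 j [ 0.81  0.16 -0.68  1.88  0.11  1.14 -0.32]
turn [-0.07  0.    0.  ] shift [0.08 0.18 4.99]
```

View pics/w0.png

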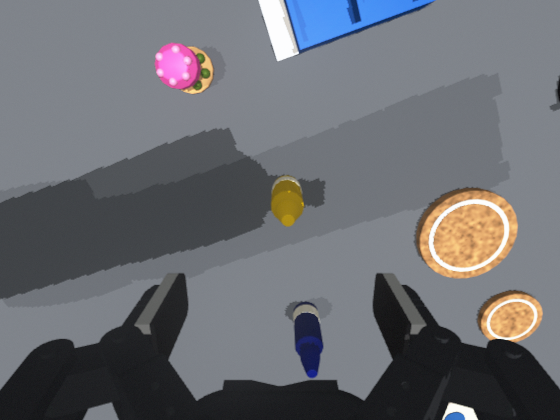

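The wrist view shows the yellow tip at (288,221), the navy tip at (312,374) and the mushroom cap at (179,66), with the fingers open on either side. I'll check these against the fits.

Run:
```python
from fit import *; from workcell import optics
c=optics.camera("wrist")
for n,uv,z in [("yel",(288,221),.081),("navy",(312,374),.081),("mush",(179,66),.05),("pad",(467,233),.01)]: print(n,back(c,uv,z).round(4))
print(proj(c,[[.478,-.128,.081],[.478,-.128,.0]]))
```

```text
yel [ 0.48   -0.1296  0.081 ]
navy [ 0.446  -0.2635  0.081 ]
mush [ 0.4508 -0.0065  0.05  ]
pad [ 0.6211 -0.2325  0.01  ]
[[284.52061403 220.01951312]
 [283.59610186 188.74637082]]
```

Emit:
jog_arm(dr=[[-0.07,0,0],[0,0,0],[0,0,0],[0,0,0],[0,0,0],[0,0,0],[0,0,0],[0,0,0],[0,0,0],[0,0,0]], translation=[[0.07,0.23,0],[0,0,0.8],[0,0,0.8],[0,0,0.8],[0,0,0.8],[0,0,0.7],[0,0,0.6],[0,0,0.5],[0,0,0],[0,0,0]], jaw=[1,1,1,1,1,1,1,1,1,1])

```text
clock: 5.5
position: [0.4818, -0.1293, 0.0267]
ee_rot: [0.834, 0.552, 0.002, 0.002]
ft_force: [0.4, -0.4, -0.3]
grip_width: 1.0
grasp_force: 0.0
```

Emit:
jog_arm(dr=[[0,0,0],[0,0,0],[0,0,0],[0,0,0],[0,0,0],[0,0,0],[0,0,0],[0,0,0],[0,0,0],[0,0,0]], translation=[[0,0,0],[0,0,0],[0,0,0],[0,0,0],[0,0,0],[0,0,0],[0,0,0],[0,0,0],[0,0,0],[0,0,0]], jaw=[0.8,0.7,0.6,0.5,0.4,0.3,0.2,0.15,0.15,0.15])

```text
clock: 6.5
position: [0.4814, -0.1293, 0.0264]
ee_rot: [0.834, 0.552, 0.001, 0.002]
ft_force: [-3.1, 0.5, 5.3]
grip_width: 0.294
grasp_force: 29.5
```

```bash
python3 go.py .481 -.129 .126 -23 .602 .2386 .126 -23 .602 .2386 .032 -23
```

```text
t 6.5 p [ 0.4814 -0.1293  0.0264] psi -22.99 tilt [ 0.0046 -0.002   0.    ] F [-3.1  0.5  5.3] grip 0.294 29.5 j [ 0.74  0.35 -0.64  1.97  0.27  0.89 -0.44]
turn [0.07 0.   0.  ] shift [ 0.   -0.02 -3.98]
turn [0. 0. 0.] shift [15.43 -1.29  0.  ]
turn [0. 0. 0.] shift [0.   0.   3.76]
```

Emit:
jog_arm(dr=[[0,0,0],[0,0,0],[0,0,0],[0,0,0],[0,0,0],[0,0,0],[0,0,0]], translation=[[0,0,-0.3],[0,0,-0.6],[0,0,-0.8],[0,0,-0.9],[0,0,-0.8],[0,0,-0.6],[0,0,0]], jaw=[0.15,0.15,0.15,0.15,0.15,0.15,0.15])

```text
clock: 7.2
position: [0.4823, -0.1294, 0.1289]
ee_rot: [0.834, 0.552, 0.002, 0.004]
ft_force: [1.2, 0.0, -0.6]
grip_width: 0.296
grasp_force: 29.5
```

Emit:
jog_arm(dr=[[0.08,0,0],[0,0,0],[0,0,0],[0,0,0],[0,0,0],[0,0,0],[0,0,0],[0,0,0],[0,0,0]], translation=[[0.5,-0.04,0],[0.95,-0.08,0],[0.95,-0.08,0],[0.95,-0.08,0],[0.95,-0.08,0],[0.95,-0.08,0],[0.95,-0.08,0],[0.95,-0.08,0],[0.95,-0.08,0]], jaw=[0.15,0.15,0.15,0.15,0.15,0.15,0.15,0.15,0.15])

```text
clock: 8.1
position: [0.5439, 0.0659, 0.1251]
ee_rot: [0.834, 0.552, -0.001, -0.001]
ft_force: [0.8, -0.1, -0.1]
grip_width: 0.29
grasp_force: 29.5
```

Emit:
jog_arm(dr=[[0,0,0],[0,0,0],[0,0,0],[0,0,0],[0,0,0],[0,0,0],[0,0,0],[0,0,0],[0,0,0]], translation=[[0.95,-0.08,0],[0.95,-0.08,0],[0.95,-0.08,0],[0.95,-0.08,0],[0.95,-0.08,0],[0.95,-0.08,0],[0.95,-0.08,0],[0.5,-0.04,0],[0,0,0]], jaw=[0.15,0.15,0.15,0.15,0.15,0.15,0.15,0.15,0.15])

```text
clock: 9.0
position: [0.5993, 0.2369, 0.1252]
ee_rot: [0.833, 0.553, -0.001, -0.001]
ft_force: [0.1, -0.9, 0.3]
grip_width: 0.292
grasp_force: 29.5
```

```bash
python3 go.py .602 .2386 .126 -23 .602 .2386 .032 -23
```

```text
t 9.0 p [0.5993 0.2369 0.1252] psi -22.81 tilt [-0.0026  0.0013  0.    ] F [ 0.1 -0.9  0.3] grip 0.292 29.5 j [ 0.1   0.56 -0.75  1.5   0.39  1.24 -1.1 ]
turn [-0.04 -0.    0.05] shift [ 0.1   0.07 -0.03]
turn [0. 0. 0.] shift [0.   0.   3.76]
```

Emit:
jog_arm(dr=[[-0.04,0,0],[0,0,0],[0,0,0],[0,0,0],[0,0,0],[0,0,0],[0,0,0],[0,0,0]], translation=[[0.1,0.07,0],[0,0,0.7],[0,0,0.8],[0,0,0.8],[0,0,0.8],[0,0,0.6],[0,0,0],[0,0,0]], jaw=[0.15,0.15,0.15,0.15,0.15,0.15,0.15,0.15])

```text
clock: 9.8
position: [0.6031, 0.2353, 0.0336]
ee_rot: [0.834, 0.552, 0.0, 0.001]
ft_force: [0.3, 0.2, 0.1]
grip_width: 0.295
grasp_force: 29.7
```

```bash
python3 go.py .602 .2386 .031 -23
python3 - <<'E'
from workcell import optics; import cv2
c=optics.camera("scene"); t=optics.camera("top")
cv2.imwrite("pics/p1.png",cv2.resize(c["color"][130:270,340:500,::-1],None,fx=4,fy=4))
E
```

```text
t 9.8 p [0.6031 0.2353 0.0336] psi -23.02 tilt [ 0.0017 -0.0011  0.    ] F [0.3 0.2 0.1] grip 0.295 29.7 j [ 0.07  0.66 -0.71  1.56  0.47  1.09 -1.15]
turn [ 0.03  0.01 -0.  ] shift [ 0.1  -0.09  0.1 ]
```

View pics/p1.png

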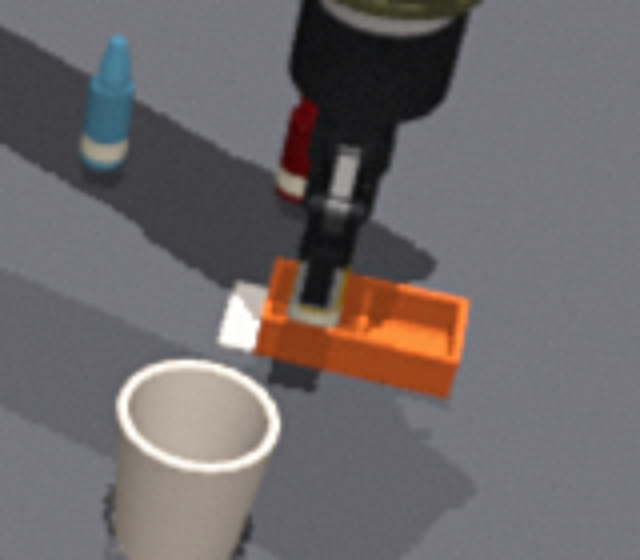

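The picture shows the bottle centred in the bay by the tab (320,300 in the crop), with the fingers above the walls. I'll lower it, release and rise.

Emit:
jog_arm(dr=[[0,0,0],[0,0,0],[0,0,0],[0,0,0],[0,0,0],[0,0,0],[0,0,0]], translation=[[0.06,-0.06,0.1],[0,0,0],[0,0,0],[0,0,0],[0,0,0],[0,0,0],[0,0,0]], jaw=[0.15,0.15,0.34,0.45,0.6,0.7,0.7])

```text
clock: 10.6
position: [0.6024, 0.2378, 0.0313]
ee_rot: [0.834, 0.552, 0.001, 0.001]
ft_force: [0.2, 0.4, -0.6]
grip_width: 0.698
grasp_force: 0.0
```

Emit:
jog_arm(dr=[[0,0,0],[0,0,0],[0,0,0],[0,0,0],[0,0,0],[0,0,0],[0,0,0],[0,0,0]], translation=[[0,0,-0.4],[0,0,-0.8],[0,0,-0.9],[0,0,-0.9],[0,0,-0.9],[0,0,-0.8],[0,0,-0.2],[0,0,0]], jaw=[0.8,0.8,0.9,1,1,1,1,1])

```text
clock: 11.4
position: [0.6024, 0.2382, 0.1547]
ee_rot: [0.834, 0.552, 0.001, 0.001]
ft_force: [-0.5, -0.2, -0.2]
grip_width: 0.998
grasp_force: 0.0
```

```bash
python3 go.py .4775 .264 .15 -23 .4775 .264 .024 -23
```

```text
t 11.4 p [0.6024 0.2382 0.1547] psi -22.99 tilt [ 0.0035 -0.0005  0.    ] F [-0.5 -0.2 -0.2] grip 0.998 0.0 j [ 0.1   0.54 -0.76  1.46  0.38  1.29 -1.1 ]
turn [ 0.05 -0.01  0.  ] shift [-1.   -5.    0.19]
turn [0. 0. 0.] shift [0.   0.   5.04]
```

Emit:
jog_arm(dr=[[0.05,0,0],[0,0,0],[0,0,0],[0,0,0],[0,0,0],[0,0,0],[0,0,0],[0,0,0],[0,0,0]], translation=[[-0.1,-0.5,0.2],[-0.18,-0.9,0],[-0.18,-0.9,0],[-0.18,-0.9,0],[-0.18,-0.9,0],[-0.1,-0.5,0],[-0.08,-0.4,0],[0,0,0],[0,0,0]], jaw=[1,1,1,1,1,1,1,1,1])

```text
clock: 12.3
position: [0.478, 0.2633, 0.1488]
ee_rot: [0.834, 0.552, -0.0, -0.0]
ft_force: [-0.1, -0.7, 0.3]
grip_width: 1.002
grasp_force: 0.0
```

```bash
python3 go.py .4775 .264 .024 -23
python3 - <<'E'
from fit import *; from workcell import optics
c=optics.camera("wrist"); cv2.imwrite("pics/w1.png",c["color"][:,:,::-1])
m=mask(c["color"],(0,9),(280,200,150),110,60); print(m.sum(), hull(m).min(0),hull(m).max(0)); import pickle; pickle.dump(c,open("w.pkl","wb"))
print(proj(c,[[.4775,.264,.081]]))
t=optics.camera("top"); pickle.dump(t,open("top2.pkl","wb"))
E
```

```text
t 12.3 p [0.478  0.2633 0.1488] psi -23.03 tilt [-0.001   0.0004  0.    ] F [-0.1 -0.7  0.3] grip 1.002 0.0 j [ 0.14  0.34 -0.85  1.74  0.27  1.19 -1.19]
turn [-0.02  0.   -0.01] shift [ 0.02 -0.03  4.99]
1123 [265. 183.] [296. 228.]
[[278.13096416 222.65574431]]
```

View pics/w1.png

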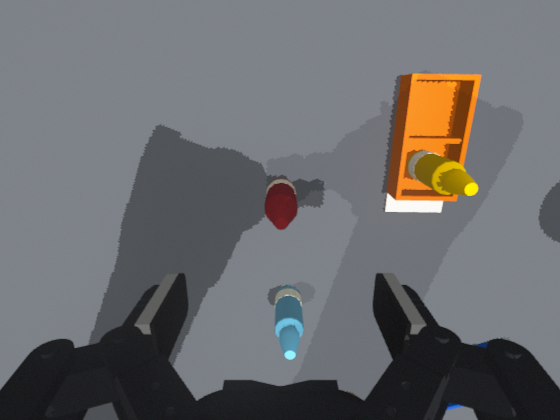

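The wrist view shows the crimson tip at (281,222), within 3 px of the prediction, and the yellow bottle upright in the bay by the tab. I'll grasp crimson.

Emit:
jog_arm(dr=[[0,0,0],[0,0,0],[0,0,0],[0,0,0],[0,0,0],[0,0,0],[0,0,0],[0,0,0],[0,0,0],[0,0,0]], translation=[[0.04,0.02,0.4],[0,0,0.8],[0,0,0.8],[0,0,0.8],[0,0,0.8],[0,0,0.7],[0,0,0.4],[0,0,0.2],[0,0,0],[0,0,0]], jaw=[1,1,1,1,1,1,1,1,1,1])

```text
clock: 13.4
position: [0.4784, 0.2648, 0.027]
ee_rot: [0.834, 0.552, 0.0, -0.0]
ft_force: [-0.1, -0.0, -0.2]
grip_width: 1.0
grasp_force: 0.0
```

Emit:
jog_arm(dr=[[0,0,0],[0,0,0],[0,0,0],[0,0,0],[0,0,0],[0,0,0],[0,0,0],[0,0,0],[0,0,0],[0,0,0]], translation=[[0,0,0],[0,0,0],[0,0,0],[0,0,0],[0,0,0],[0,0,0],[0,0,0],[0,0,0],[0,0,0],[0,0,0]], jaw=[0.8,0.7,0.6,0.5,0.4,0.3,0.2,0.15,0.15,0.15])

```text
clock: 14.4
position: [0.4781, 0.2646, 0.0265]
ee_rot: [0.834, 0.552, -0.0, -0.001]
ft_force: [-0.1, -1.2, 3.1]
grip_width: 0.29
grasp_force: 29.4
```

Emit:
jog_arm(dr=[[0,0,0],[0,0,0],[0,0,0],[0,0,0],[0,0,0],[0,0,0],[0,0,0]], translation=[[0,0,-0.3],[0,0,-0.6],[0,0,-0.8],[0,0,-0.9],[0,0,-0.8],[0,0,-0.6],[0,0,0]], jaw=[0.15,0.15,0.15,0.15,0.15,0.15,0.15])

```text
clock: 15.1
position: [0.4791, 0.2652, 0.129]
ee_rot: [0.834, 0.552, 0.001, -0.0]
ft_force: [-0.3, 0.6, -0.8]
grip_width: 0.294
grasp_force: 29.4
```

```bash
python3 go.py .621 .283 .126 -23 .621 .283 .030 -23
```

```text
t 15.1 p [0.4791 0.2652 0.129 ] psi -22.99 tilt [0.0023 0.0018 0.    ] F [-0.3  0.6 -0.8] grip 0.294 29.4 j [ 0.13  0.36 -0.85  1.76  0.29  1.15 -1.21]
turn [ 0.02 -0.04  0.  ] shift [2.87 4.95 0.12]
turn [0. 0. 0.] shift [0.   0.   3.84]
```

Emit:
jog_arm(dr=[[0.02,-0.04,0],[0,0,0],[0,0,0],[0,0,0],[0,0,0],[0,0,0],[0,0,0],[0,0,0],[0,0,0]], translation=[[0.24,0.4,0.1],[0.5,0.85,0],[0.5,0.85,0],[0.5,0.85,0],[0.5,0.85,0],[0.38,0.7,0],[0.25,0.45,0],[0,0,0],[0,0,0]], jaw=[0.15,0.15,0.15,0.15,0.15,0.15,0.15,0.15,0.15])

```text
clock: 16.0
position: [0.6195, 0.2821, 0.1218]
ee_rot: [0.834, 0.552, -0.003, -0.001]
ft_force: [0.3, -0.1, -0.1]
grip_width: 0.289
grasp_force: 29.5
```

```bash
python3 go.py .621 .283 .033 -23
```

```text
t 16.0 p [0.6195 0.2821 0.1218] psi -22.99 tilt [-0.0058 -0.0023  0.    ] F [ 0.3 -0.1 -0.1] grip 0.289 29.5 j [ 0.    0.64 -0.74  1.39  0.43  1.28 -1.16]
turn [-0.06  0.06  0.  ] shift [0.05 0.04 3.55]
```

Emit:
jog_arm(dr=[[-0.06,0.06,0],[0,0,0],[0,0,0],[0,0,0],[0,0,0],[0,0,0],[0,0,0],[0,0,0]], translation=[[0.05,0.04,0.4],[0,0,0.7],[0,0,0.8],[0,0,0.8],[0,0,0.6],[0,0,0.25],[0,0,0],[0,0,0]], jaw=[0.15,0.15,0.15,0.15,0.15,0.15,0.15,0.15])

```text
clock: 16.8
position: [0.6219, 0.2833, 0.0353]
ee_rot: [0.834, 0.552, 0.001, 0.0]
ft_force: [0.2, -0.2, -0.7]
grip_width: 0.291
grasp_force: 29.5
```

```bash
python3 go.py .621 .283 .0305 -23
```

```text
t 16.8 p [0.6219 0.2833 0.0353] psi -22.99 tilt [0.0027 0.0012 0.    ] F [ 0.2 -0.2 -0.7] grip 0.291 29.5 j [-0.01  0.73 -0.7   1.46  0.49  1.14 -1.2 ]
turn [ 0.03 -0.03  0.  ] shift [-0.02 -0.03  0.19]
```

Emit:
jog_arm(dr=[[0.03,-0.03,0],[0,0,0],[0,0,0],[0,0,0],[0,0,0],[0,0,0],[0,0,0]], translation=[[0,0,0.16],[0,0,0],[0,0,0],[0,0,0],[0,0,0],[0,0,0],[0,0,0]], jaw=[0.15,0.15,0.34,0.45,0.6,0.7,0.7])

```text
clock: 17.5
position: [0.6216, 0.283, 0.0307]
ee_rot: [0.834, 0.552, -0.0, -0.0]
ft_force: [0.7, 0.0, 0.7]
grip_width: 0.699
grasp_force: 0.0
```

Emit:
jog_arm(dr=[[0,0,0],[0,0,0],[0,0,0],[0,0,0],[0,0,0],[0,0,0],[0,0,0],[0,0,0]], translation=[[0,0,-0.4],[0,0,-0.8],[0,0,-0.9],[0,0,-0.9],[0,0,-0.9],[0,0,-0.8],[0,0,-0.2],[0,0,0]], jaw=[0.8,0.8,0.9,1,1,1,1,1])

```text
clock: 18.3
position: [0.622, 0.2833, 0.1541]
ee_rot: [0.834, 0.552, 0.0, 0.0]
ft_force: [0.9, 0.7, 0.1]
grip_width: 1.0
grasp_force: 0.0
```

```bash
python3 go.py .44 .157 .15 86 .44 .157 .025 86
python3 - <<'E'
from fit import *; from workcell import optics; import pickle
c=optics.camera("wrist"); cv2.imwrite("pics/w2.png",c["color"][:,:,::-1]); print(proj(c,[[.44,.157,.081]]))
E
```

```text
t 18.3 p [0.622  0.2833 0.1541] psi -22.99 tilt [0.0006 0.0001 0.    ] F [0.9 0.7 0.1] grip 1.0 0.0 j [ 0.01  0.62 -0.75  1.35  0.42  1.33 -1.15]
turn [ 1.000e-02  0.000e+00 -2.725e+01] shift [ 6.91 -5.55  0.16]
turn [0. 0. 0.] shift [0. 0. 5.]
[[147.22536138 416.16167378]]
```

View pics/w2.png

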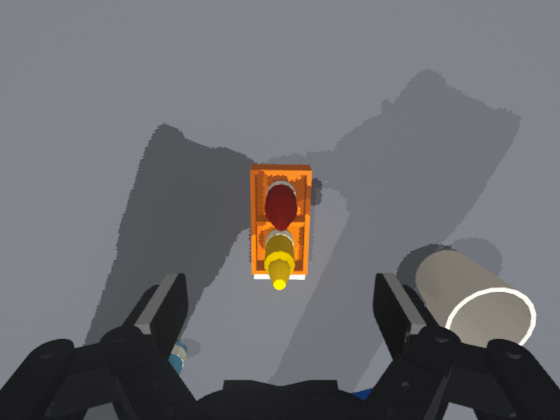

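Both warm bottles stand upright, crimson (281,205) in the far bay and yellow (280,260) by the tab. I'll turn the tool and go to sky.

Emit:
jog_arm(dr=[[0,0,-1],[0,0,-1],[0,0,-1],[0,0,-1],[0,0,-1],[0,0,-1],[0,0,-1],[0,0,-1],[0,0,-1]], translation=[[0,0,0],[0,0,0],[0,0,0],[0,0,0],[0,0,0],[0,0,0],[0,0,0],[0,0,0],[0,0,0]], jaw=[1,1,1,1,1,1,1,1,1])

```text
clock: 19.25
position: [0.6211, 0.2827, 0.1515]
ee_rot: [0.621, 0.784, -0.001, -0.001]
ft_force: [-0.1, -0.2, 0.4]
grip_width: 1.0
grasp_force: 0.0
```

Emit:
jog_arm(dr=[[0,0,-1],[0,0,-1],[0,0,-1],[0,0,-1],[0,0,-1],[0,0,-1],[0,0,-1],[0,0,-1],[0,0,-1]], translation=[[0,0,0],[0,0,0],[0,0,0],[0,0,0],[0,0,0],[0,0,0],[0,0,0],[0,0,0],[0,0,0]], jaw=[1,1,1,1,1,1,1,1,1])

```text
clock: 20.15
position: [0.6211, 0.2827, 0.1515]
ee_rot: [0.349, 0.937, -0.001, -0.001]
ft_force: [0.7, -0.6, 1.1]
grip_width: 0.998
grasp_force: 0.0
```

Emit:
jog_arm(dr=[[0,0,-1],[0,0,-1],[0,0,-1],[0,0,-1],[0,0,-1],[0,0,-1],[0,0,-1],[0,0,-1],[0,0,-1],[0,0,-0.25]], translation=[[0,0,0],[0,0,0],[0,0,0],[0,0,0],[0,0,0],[0,0,0],[0,0,0],[0,0,0],[0,0,0],[0,0,0]], jaw=[1,1,1,1,1,1,1,1,1,1])

```text
clock: 21.15
position: [0.6212, 0.2827, 0.1516]
ee_rot: [0.034, 0.999, -0.001, -0.001]
ft_force: [0.2, 0.1, -0.0]
grip_width: 1.0
grasp_force: 0.0
```

```bash
python3 go.py .44 .157 .15 86
```

```text
t 21.15 p [0.6212 0.2827 0.1516] psi 86.12 tilt [-0.0028 -0.0011  0.    ] F [ 0.2  0.1 -0. ] grip 1.0 0.0 j [ 0.18  0.76 -1.08  1.34  0.66  1.42  0.62]
turn [-0.02 -0.04  0.03] shift [ 6.88 -5.52  0.07]
```

Emit:
jog_arm(dr=[[-0.02,-0.04,0.03],[0,0,0],[0,0,0],[0,0,0],[0,0,0],[0,0,0],[0,0,0],[0,0,0],[0,0,0],[0,0,0]], translation=[[0.4,-0.3,0],[0.9,-0.72,0],[0.9,-0.72,0],[0.9,-0.72,0],[0.9,-0.72,0],[0.9,-0.72,0],[0.9,-0.72,0],[0.7,-0.6,0],[0.38,-0.3,0],[0,0,0]], jaw=[1,1,1,1,1,1,1,1,1,1])

```text
clock: 22.15
position: [0.4392, 0.1562, 0.152]
ee_rot: [0.037, 0.999, -0.001, 0.001]
ft_force: [0.1, -0.8, 0.4]
grip_width: 0.998
grasp_force: 0.0
```

```bash
python3 go.py .44 .157 .025 86
python3 - <<'E'
from fit import *; from workcell import optics
c=optics.camera("wrist"); print(proj(c,[[.44,.157,.081],[.44,.157,.03]]))
m=mask(c["color"],(100,14),(280,200,110),75,60); h=hull(m); print(m.sum(),h.min(0),h.max(0), h[h[:,1].argmax()])
x,f=fit(BOT,[(c,m)],[.44,.157],S=4); print(x,f)
E
```

```text
t 22.15 p [0.4392 0.1562 0.152 ] psi 85.74 tilt [ 0.0014 -0.0017  0.    ] F [ 0.1 -0.8  0.4] grip 0.998 0.0 j [ 0.83  0.32 -1.41  1.92  0.35  1.19  0.79]
turn [-0.02  0.02 -0.06] shift [-0.03  0.03  5.08]
[[281.87768113 221.6246199 ]
 [281.62265848 199.67117902]]
1134 [266. 185.] [297. 231.] [283. 231.]
[0.44288452 0.15670528] 0.13355575248918314
```

Emit:
jog_arm(dr=[[0,0,-0.06],[0,0,0],[0,0,0],[0,0,0],[0,0,0],[0,0,0],[0,0,0],[0,0,0],[0,0,0],[0,0,0]], translation=[[-0.06,0.03,0.4],[0,0,0.8],[0,0,0.8],[0,0,0.8],[0,0,0.8],[0,0,0.7],[0,0,0.5],[0,0,0.2],[0,0,0],[0,0,0]], jaw=[1,1,1,1,1,1,1,1,1,1])

```text
clock: 23.2
position: [0.4424, 0.1589, 0.0282]
ee_rot: [0.034, 0.999, 0.001, 0.001]
ft_force: [0.5, -0.2, -0.0]
grip_width: 0.997
grasp_force: 0.0
```

Emit:
jog_arm(dr=[[0,0,0],[0,0,0],[0,0,0],[0,0,0],[0,0,0],[0,0,0],[0,0,0],[0,0,0],[0,0,0],[0,0,0]], translation=[[0,0,0],[0,0,0],[0,0,0],[0,0,0],[0,0,0],[0,0,0],[0,0,0],[0,0,0],[0,0,0],[0,0,0]], jaw=[0.8,0.7,0.6,0.5,0.4,0.3,0.2,0.15,0.15,0.15])

```text
clock: 24.2
position: [0.4422, 0.1584, 0.0278]
ee_rot: [0.034, 0.999, 0.0, 0.001]
ft_force: [0.1, -0.9, 4.2]
grip_width: 0.293
grasp_force: 29.5
```

```bash
python3 go.py .44 .157 .128 86  .559 -.003 .128 86
```

```text
t 24.2 p [0.4422 0.1584 0.0278] psi 86.13 tilt [0.0022 0.0006 0.    ] F [ 0.1 -0.9  4.2] grip 0.293 29.5 j [ 0.59  0.51 -1.18  2.02  0.57  0.99  0.62]
turn [0.01 0.03 0.03] shift [ 0.08 -0.06 -4.01]
turn [0. 0. 0.] shift [-5.19 -6.05  0.  ]
```

Emit:
jog_arm(dr=[[0,0,0],[0,0,0],[0,0,0],[0,0,0],[0,0,0],[0,0,0],[0,0,0]], translation=[[0,0,-0.3],[0,0,-0.6],[0,0,-0.8],[0,0,-0.9],[0,0,-0.8],[0,0,-0.6],[0,0,0]], jaw=[0.15,0.15,0.15,0.15,0.15,0.15,0.15])

```text
clock: 24.9
position: [0.4428, 0.1588, 0.1298]
ee_rot: [0.034, 0.999, 0.001, 0.002]
ft_force: [0.2, 0.5, 0.4]
grip_width: 0.292
grasp_force: 29.5
```

Emit:
jog_arm(dr=[[0,0,0.03],[0,0,0],[0,0,0],[0,0,0],[0,0,0],[0,0,0],[0,0,0],[0,0,0],[0,0,0],[0,0,0]], translation=[[-0.3,-0.35,0],[-0.65,-0.75,0],[-0.65,-0.75,0],[-0.65,-0.75,0],[-0.65,-0.75,0],[-0.65,-0.75,0],[-0.65,-0.75,0],[-0.6,-0.75,0],[-0.35,-0.45,0],[0,0,0]], jaw=[0.15,0.15,0.15,0.15,0.15,0.15,0.15,0.15,0.15,0.15])

```text
clock: 25.9
position: [0.5602, -0.0036, 0.1267]
ee_rot: [0.036, 0.999, 0.001, 0.0]
ft_force: [-0.9, 0.1, 0.4]
grip_width: 0.292
grasp_force: 29.5
```

```bash
python3 go.py .559 -.003 .035 86
```

```text
t 25.9 p [ 0.5602 -0.0036  0.1267] psi 85.83 tilt [0.0005 0.0011 0.    ] F [-0.9  0.1  0.4] grip 0.292 29.5 j [ 0.85  0.56 -1.18  1.72  0.54  1.24  1.03]
turn [ 0.02  0.01 -0.04] shift [0.05 0.02 3.67]
```

Emit:
jog_arm(dr=[[0,0,0],[0,0,0],[0,0,0],[0,0,0],[0,0,0],[0,0,0],[0,0,0],[0,0,0]], translation=[[0.05,0.02,0.4],[0,0,0.7],[0,0,0.8],[0,0,0.8],[0,0,0.6],[0,0,0.37],[0,0,0],[0,0,0]], jaw=[0.15,0.15,0.15,0.15,0.15,0.15,0.15,0.15])

```text
clock: 26.7
position: [0.5589, -0.0004, 0.0364]
ee_rot: [0.035, 0.999, 0.001, 0.001]
ft_force: [-0.2, 0.5, 0.6]
grip_width: 0.284
grasp_force: 29.5
```

```bash
python3 go.py .559 -.003 .0325 86
```

```text
t 26.7 p [ 5.589e-01 -4.000e-04  3.640e-02] psi 86.03 tilt [0.0024 0.0009 0.    ] F [-0.2  0.5  0.6] grip 0.284 29.5 j [ 0.78  0.65 -1.09  1.8   0.65  1.1   0.96]
turn [0.02 0.03 0.01] shift [-0.01 -0.1   0.16]
```

Emit:
jog_arm(dr=[[0,0,0],[0,0,0],[0,0,0],[0,0,0],[0,0,0],[0,0,0],[0,0,0],[0,0,0]], translation=[[0,-0.1,0.15],[0,0,0],[0,0,0],[0,0,0],[0,0,0],[0,0,0],[0,0,0],[0,0,0]], jaw=[0.15,0.15,0.15,0.34,0.45,0.6,0.7,0.7])

```text
clock: 27.5
position: [0.5586, -0.0033, 0.0324]
ee_rot: [0.035, 0.999, 0.0, 0.001]
ft_force: [-0.0, 0.7, -0.5]
grip_width: 0.698
grasp_force: 0.0
```

Emit:
jog_arm(dr=[[0,0,0],[0,0,0],[0,0,0],[0,0,0],[0,0,0],[0,0,0],[0,0,0],[0,0,0]], translation=[[0,0,-0.4],[0,0,-0.8],[0,0,-0.9],[0,0,-0.9],[0,0,-0.9],[0,0,-0.8],[0,0,-0.2],[0,0,0]], jaw=[0.8,0.8,0.9,1,1,1,1,1])

```text
clock: 28.3
position: [0.5587, -0.0034, 0.1556]
ee_rot: [0.035, 0.999, 0.0, 0.002]
ft_force: [-0.2, 0.7, -0.9]
grip_width: 1.001
grasp_force: 0.0
```

```bash
python3 go.py .445 -.2595 .15 86
```

```text
t 28.3 p [ 0.5587 -0.0034  0.1556] psi 86.01 tilt [0.0033 0.0003 0.    ] F [-0.2  0.7 -0.9] grip 1.001 0.0 j [ 0.87  0.52 -1.21  1.69  0.51  1.28  1.06]
turn [0.01 0.05 0.  ] shift [  3.82 -10.54   0.22]
```

Emit:
jog_arm(dr=[[0,0,1],[0,0,1],[0,0,1],[0,0,1],[0,0,1],[0,0,1],[0,0,1],[0,0,1],[0,0,1]], translation=[[0,0,0],[0,0,0],[0,0,0],[0,0,0],[0,0,0],[0,0,0],[0,0,0],[0,0,0],[0,0,0]], jaw=[1,1,1,1,1,1,1,1,1])

```text
clock: 29.2
position: [0.5577, -0.0035, 0.1537]
ee_rot: [0.343, 0.939, 0.0, 0.0]
ft_force: [-0.2, 0.8, -0.2]
grip_width: 0.999
grasp_force: 0.0
```

```bash
python3 go.py .445 -.2595 .15 50
```

```text
t 29.2 p [ 0.5577 -0.0035  0.1537] psi 49.85 tilt [0.0004 0.0008 0.    ] F [-0.2  0.8 -0.2] grip 0.999 0.0 j [ 0.8   0.45 -1.09  1.7   0.42  1.25  0.49]
turn [ 0.01 -0.   -0.04] shift [ -3.13 -10.74   0.15]
```

Emit:
jog_arm(dr=[[0,0,0],[0,0,0],[0,0,0],[0,0,0],[0,0,0],[0,0,0]], translation=[[-0.13,-0.44,0],[-0.25,-0.86,0],[-0.25,-0.86,0],[-0.25,-0.86,0],[-0.25,-0.86,0],[-0.25,-0.86,0]], jaw=[1,1,1,1,1,1])

```text
clock: 29.8
position: [0.5073, -0.118, 0.1539]
ee_rot: [0.341, 0.94, 0.0, 0.0]
ft_force: [-0.5, -0.0, -0.4]
grip_width: 1.002
grasp_force: 0.0
```

Emit:
jog_arm(dr=[[0,0,0],[0,0,0],[0,0,0],[0,0,0],[0,0,0],[0,0,0],[0,0,0],[0,0,0],[0,0,0]], translation=[[-0.25,-0.86,0],[-0.25,-0.86,0],[-0.25,-0.86,0],[-0.25,-0.86,0],[-0.25,-0.86,0],[-0.25,-0.86,0],[-0.15,-0.5,0],[-0.1,-0.34,0],[0,0,0]], jaw=[1,1,1,1,1,1,1,1,1])

```text
clock: 30.7
position: [0.4451, -0.2602, 0.1541]
ee_rot: [0.342, 0.94, 0.001, 0.001]
ft_force: [-0.4, -0.4, -0.8]
grip_width: 1.006
grasp_force: 0.0
```

```bash
python3 go.py .445 -.2595 .023 50
python3 - <<'E'
from fit import *; from workcell import optics
c=optics.camera("wrist"); print(proj(c,[[.445,-.2595,.081]]))
cv2.imwrite("pics/w3.png",c["color"][:,:,::-1])
m=mask(c["color"],(120,12),(280,200,110),110,12); h=hull(m); print(m.sum(),h.min(0),h.max(0), h[h[:,1].argmax()])
E
```

```text
t 30.7 p [ 0.4451 -0.2602  0.1541] psi 49.96 tilt [0.0015 0.001  0.    ] F [-0.4 -0.4 -0.8] grip 1.006 0.0 j [ 1.39  0.33 -1.09  1.8   0.31  1.2   1.08]
turn [ 0.02  0.01 -0.01] shift [0.02 0.02 5.24]
[[280.41090757 218.89558522]]
1037 [266. 182.] [297. 225.] [284. 225.]
```

View pics/w3.png

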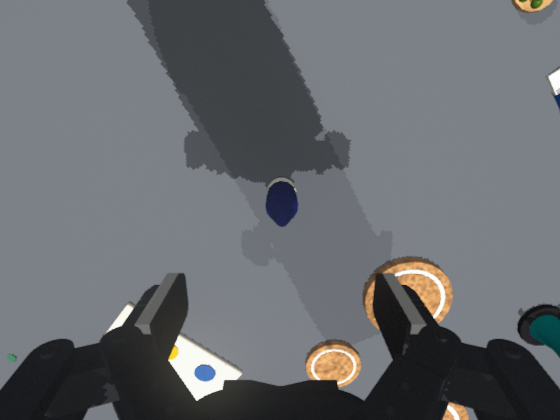

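The navy tip is at (281,222), close to the predicted (280,219), so it is centred. I'll descend and grip.

Emit:
jog_arm(dr=[[0,0,0],[0,0,0],[0,0,0],[0,0,0],[0,0,0],[0,0,0],[0,0,0],[0,0,0],[0,0,0],[0,0,0]], translation=[[0,0.02,0.4],[0,0,0.8],[0,0,0.8],[0,0,0.8],[0,0,0.8],[0,0,0.75],[0,0,0.5],[0,0,0.3],[0,0,0],[0,0,0]], jaw=[1,1,1,1,1,1,1,1,1,1])

```text
clock: 31.75
position: [0.4468, -0.2588, 0.0262]
ee_rot: [0.342, 0.94, 0.001, 0.001]
ft_force: [-0.2, 0.9, 1.0]
grip_width: 0.999
grasp_force: 0.0
```

Emit:
jog_arm(dr=[[0,0,0],[0,0,0],[0,0,0],[0,0,0],[0,0,0],[0,0,0],[0,0,0],[0,0,0],[0,0,0],[0,0,0]], translation=[[0,0,0],[0,0,0],[0,0,0],[0,0,0],[0,0,0],[0,0,0],[0,0,0],[0,0,0],[0,0,0],[0,0,0]], jaw=[0.8,0.7,0.6,0.5,0.4,0.3,0.2,0.15,0.15,0.15])

```text
clock: 32.75
position: [0.4464, -0.259, 0.0258]
ee_rot: [0.342, 0.94, 0.001, 0.001]
ft_force: [-0.7, 0.2, 3.0]
grip_width: 0.293
grasp_force: 29.6
```

Emit:
jog_arm(dr=[[0,0,0],[0,0,0],[0,0,0],[0,0,0],[0,0,0],[0,0,0],[0,0,0]], translation=[[0,0,-0.4],[0,0,-0.7],[0,0,-0.9],[0,0,-0.9],[0,0,-0.9],[0,0,-0.7],[0,0,0]], jaw=[0.15,0.15,0.15,0.15,0.15,0.15,0.15])

```text
clock: 33.45
position: [0.4476, -0.2594, 0.1416]
ee_rot: [0.342, 0.94, -0.0, 0.003]
ft_force: [-0.2, -0.8, -0.5]
grip_width: 0.29
grasp_force: 29.5
```

```bash
python3 go.py .607 -.0063 .14 50 .607 -.0063 .14 86
```

```text
t 33.45 p [ 0.4476 -0.2594  0.1416] psi 50.03 tilt [ 0.0055 -0.0022  0.    ] F [-0.2 -0.8 -0.5] grip 0.29 29.5 j [ 1.37  0.34 -1.08  1.82  0.33  1.17  1.06]
turn [0.03 0.08 0.01] shift [ 1.62 11.85  0.06]
turn [ 0.  0. -9.] shift [0. 0. 0.]
```

Emit:
jog_arm(dr=[[0.03,0.08,0],[0,0,0],[0,0,0],[0,0,0],[0,0,0],[0,0,0],[0,0,0]], translation=[[0.07,0.45,0],[0.12,0.9,0],[0.12,0.9,0],[0.12,0.9,0],[0.12,0.9,0],[0.12,0.9,0],[0.12,0.9,0]], jaw=[0.15,0.15,0.15,0.15,0.15,0.15,0.15])

```text
clock: 34.15
position: [0.5251, -0.1322, 0.1376]
ee_rot: [0.341, 0.94, 0.001, -0.003]
ft_force: [-0.1, -0.1, -0.7]
grip_width: 0.294
grasp_force: 29.5
```

Emit:
jog_arm(dr=[[0,0,0],[0,0,0],[0,0,0],[0,0,0],[0,0,0],[0,0,0],[0,0,0],[0,0,0],[0,0,0]], translation=[[0.13,0.9,0],[0.13,0.9,0],[0.13,0.9,0],[0.13,0.9,0],[0.13,0.9,0],[0.13,0.9,0],[0.05,0.4,0],[0,0.2,0],[0,0,0]], jaw=[0.15,0.15,0.15,0.15,0.15,0.15,0.15,0.15,0.15])

```text
clock: 35.05
position: [0.6053, -0.0057, 0.1379]
ee_rot: [0.342, 0.94, 0.001, -0.003]
ft_force: [0.3, 0.2, -1.3]
grip_width: 0.297
grasp_force: 29.5
```

Emit:
jog_arm(dr=[[0,0,-1],[0,0,-1],[0,0,-1],[0,0,-1],[0,0,-1],[0,0,-1],[0,0,-1],[0,0,-1],[0,0,-1],[0,0,0]], translation=[[0,0,0],[0,0,0],[0,0,0],[0,0,0],[0,0,0],[0,0,0],[0,0,0],[0,0,0],[0,0,0],[0,0,0]], jaw=[0.15,0.15,0.15,0.15,0.15,0.15,0.15,0.15,0.15,0.15])

```text
clock: 36.05
position: [0.6051, -0.0075, 0.138]
ee_rot: [0.035, 0.999, 0.001, -0.002]
ft_force: [0.4, -0.1, -1.2]
grip_width: 0.293
grasp_force: 29.5
```

```bash
python3 go.py .607 -.0063 .033 86
python3 - <<'E'
from workcell import optics; import cv2
c=optics.camera("wrist"); cv2.imwrite("pics/w4.png",c["color"][:,:,::-1])
E
```

```text
t 36.05 p [ 0.6051 -0.0075  0.138 ] psi 85.97 tilt [-0.0043  0.0022  0.    ] F [ 0.4 -0.1 -1.2] grip 0.293 29.5 j [ 0.76  0.63 -1.14  1.58  0.58  1.31  1.04]
turn [ 0.03 -0.06 -0.01] shift [-0.07  0.05  4.2 ]
```

View pics/w4.png

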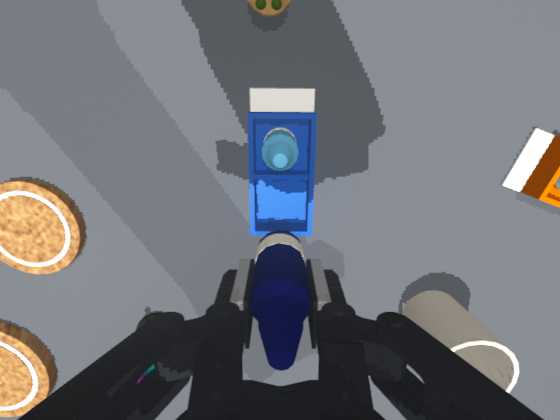

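Sky (280,148) is upright in the tab bay, and navy is held upright in line with the free bay (282,200). I'll lower it.

Emit:
jog_arm(dr=[[0.03,-0.05,0],[0,0,0],[0,0,0],[0,0,0],[0,0,0],[0,0,0],[0,0,0],[0,0,0],[0,0,0]], translation=[[-0.07,0.05,0.4],[0,0,0.8],[0,0,0.8],[0,0,0.8],[0,0,0.7],[0,0,0.45],[0,0,0.2],[0,0,0],[0,0,0]], jaw=[0.15,0.15,0.15,0.15,0.15,0.15,0.15,0.15,0.15])

```text
clock: 37.0
position: [0.6077, -0.0046, 0.0352]
ee_rot: [0.035, 0.999, 0.0, 0.0]
ft_force: [0.1, -1.1, 0.2]
grip_width: 0.294
grasp_force: 29.5
```

```bash
python3 go.py .607 -.0063 .0305 86
```

```text
t 37.0 p [ 0.6077 -0.0046  0.0352] psi 86.01 tilt [0.0007 0.0005 0.    ] F [ 0.1 -1.1  0.2] grip 0.294 29.5 j [ 0.7   0.74 -1.05  1.66  0.69  1.15  0.97]
turn [0.01 0.01 0.  ] shift [ 0.02 -0.07  0.19]
```

Emit:
jog_arm(dr=[[0,0,0],[0,0,0],[0,0,0],[0,0,0],[0,0,0],[0,0,0],[0,0,0],[0,0,0]], translation=[[0.02,-0.07,0.16],[0,0,0],[0,0,0],[0,0,0],[0,0,0],[0,0,0],[0,0,0],[0,0,0]], jaw=[0.15,0.15,0.15,0.34,0.45,0.6,0.7,0.7])

```text
clock: 37.8
position: [0.6066, -0.0065, 0.0306]
ee_rot: [0.035, 0.999, 0.0, -0.0]
ft_force: [-0.0, -0.6, 0.3]
grip_width: 0.701
grasp_force: 0.0
```

Emit:
jog_arm(dr=[[0,0,0],[0,0,0],[0,0,0],[0,0,0],[0,0,0],[0,0,0],[0,0,0],[0,0,0]], translation=[[0,0,-0.4],[0,0,-0.8],[0,0,-0.9],[0,0,-0.9],[0,0,-0.9],[0,0,-0.8],[0,0,-0.2],[0,0,0]], jaw=[0.8,0.8,0.9,1,1,1,1,1])

```text
clock: 38.6
position: [0.6072, -0.0064, 0.1546]
ee_rot: [0.035, 0.999, 0.0, 0.001]
ft_force: [0.2, 0.8, -0.5]
grip_width: 1.004
grasp_force: 0.0
```

Emit:
jog_arm(dr=[[0,0,1],[0,0,1],[0,0,1],[0,0,1],[0,0,1],[0,0,1],[0,0,1],[0,0,1],[0,0,1]], translation=[[0,0,0],[0,0,0],[0,0,0],[0,0,0],[0,0,0],[0,0,0],[0,0,0],[0,0,0],[0,0,0]], jaw=[1,1,1,1,1,1,1,1,1])

```text
clock: 39.5
position: [0.6061, -0.0066, 0.1521]
ee_rot: [0.343, 0.939, -0.0, -0.001]
ft_force: [-0.7, -0.4, 0.1]
grip_width: 0.997
grasp_force: 0.0
```

```bash
python3 go.py .446 -.0046 .15 50
```

```text
t 39.5 p [ 0.6061 -0.0066  0.1521] psi 49.85 tilt [-0.0017  0.0005  0.    ] F [-0.7 -0.4  0.1] grip 0.997 0.0 j [ 0.7   0.55 -1.03  1.57  0.49  1.3   0.47]
turn [-0.01 -0.02 -0.04] shift [ 4.96 -4.05  0.09]
```

Emit:
jog_arm(dr=[[0,0,0],[0,0,0],[0,0,0],[0,0,0],[0,0,0],[0,0,0],[0,0,0],[0,0,0],[0,0,0]], translation=[[0.4,-0.32,0],[0.8,-0.65,0],[0.8,-0.65,0],[0.8,-0.65,0],[0.8,-0.65,0],[0.8,-0.65,0],[0.4,-0.35,0],[0.16,-0.13,0],[0,0,0]], jaw=[1,1,1,1,1,1,1,1,1])

```text
clock: 40.4
position: [0.4462, -0.005, 0.153]
ee_rot: [0.342, 0.94, -0.001, -0.0]
ft_force: [1.3, -1.0, 1.1]
grip_width: 0.998
grasp_force: 0.0
```

```bash
python3 go.py .446 -.0046 .020 50
python3 - <<'E'
from fit import *; from workcell import optics
c=optics.camera("wrist"); print(proj(c,[[.446,-.0046,.044]]))
cv2.imwrite("pics/w5.png",c["color"][:,:,::-1])
m=mask(c["color"],(160,14),(280,200,110)); h=hull(m); print(m.sum(),h.min(0),h.max(0)); print(fit(MUSH,[(c,m)],[.446,-.005]))
E
```

```text
t 40.4 p [ 0.4462 -0.005   0.153 ] psi 49.96 tilt [-0.0005 -0.0009  0.    ] F [ 1.3 -1.   1.1] grip 0.998 0.0 j [ 1.14  0.13 -1.26  1.96  0.14  1.14  0.69]
turn [-0.01  0.   -0.01] shift [0.02 0.01 5.32]
[[280.2639821  203.33826184]]
910 [263. 185.] [299. 221.]
(array([ 0.44726854, -0.00503424]), np.float64(0.021788561005472128))
```

View pics/w5.png

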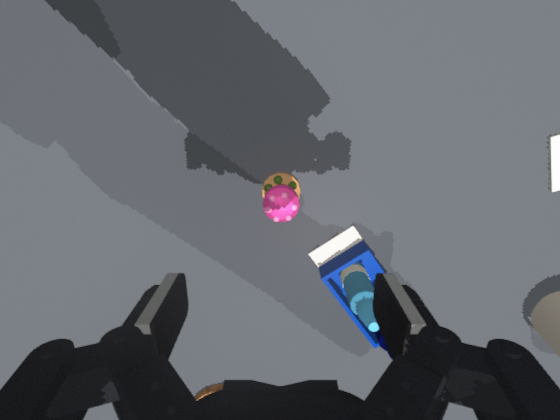

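The mushroom cap is at (281,203) as predicted, and the fingers are clear of the tray. I'll descend.

Emit:
jog_arm(dr=[[0,0,0],[0,0,0],[0,0,0],[0,0,0],[0,0,0],[0,0,0],[0,0,0],[0,0,0],[0,0,0],[0,0,0]], translation=[[-0.02,0.02,0.5],[0,0,0.85],[0,0,0.9],[0,0,0.9],[0,0,0.85],[0,0,0.7],[0,0,0.5],[0,0,0.25],[0,0,0],[0,0,0]], jaw=[1,1,1,1,1,1,1,1,1,1])

```text
clock: 41.45
position: [0.4478, -0.0042, 0.0174]
ee_rot: [0.342, 0.94, 0.0, 0.0]
ft_force: [0.0, -0.1, -0.1]
grip_width: 1.004
grasp_force: 0.0
```

```bash
python3 go.py .4466 -.0048 .018 50
```

```text
t 41.45 p [ 0.4478 -0.0042  0.0174] psi 50.02 tilt [0.0004 0.0005 0.    ] F [ 0.  -0.1 -0.1] grip 1.004 0.0 j [ 0.88  0.41 -1.08  2.08  0.46  0.91  0.42]
turn [ 0.01 -0.    0.  ] shift [ 0.02 -0.05 -0.03]
```

Emit:
jog_arm(dr=[[0,0,0],[0,0,0],[0,0,0],[0,0,0],[0,0,0],[0,0,0],[0,0,0],[0,0,0],[0,0,0],[0,0,0]], translation=[[0.02,-0.04,0],[0,0,0],[0,0,0],[0,0,0],[0,0,0],[0,0,0],[0,0,0],[0,0,0],[0,0,0],[0,0,0]], jaw=[0.85,0.75,0.65,0.55,0.45,0.35,0.25,0.2,0.2,0.2])

```text
clock: 42.45
position: [0.4463, -0.0047, 0.017]
ee_rot: [0.342, 0.94, 0.0, -0.0]
ft_force: [-0.6, 0.6, 3.7]
grip_width: 0.329
grasp_force: 29.5
```

Emit:
jog_arm(dr=[[0,0,0],[0,0,0],[0,0,0],[0,0,0],[0,0,0],[0,0,0],[0,0,0],[0,0,0]], translation=[[0,0,0],[0,0,-0.4],[0,0,-0.7],[0,0,-0.9],[0,0,-0.9],[0,0,-0.9],[0,0,-0.7],[0,0,0]], jaw=[0.2,0.2,0.2,0.2,0.2,0.2,0.2,0.2])

```text
clock: 43.25
position: [0.4474, -0.0048, 0.1315]
ee_rot: [0.342, 0.94, 0.0, 0.001]
ft_force: [0.3, -0.7, -1.1]
grip_width: 0.332
grasp_force: 29.7
```

```bash
python3 go.py .617 -.232 .13 50
```

```text
t 43.25 p [ 0.4474 -0.0048  0.1315] psi 50.01 tilt [ 0.0028 -0.001   0.    ] F [ 0.3 -0.7 -1.1] grip 0.332 29.7 j [ 1.11  0.19 -1.26  1.99  0.2   1.1   0.64]
turn [0.02 0.04 0.  ] shift [-11.04  -2.6    0.06]
```

Emit:
jog_arm(dr=[[0.02,0.04,0],[0,0,0],[0,0,0],[0,0,0],[0,0,0],[0,0,0],[0,0,0]], translation=[[-0.45,-0.1,0],[-0.85,-0.2,0],[-0.85,-0.2,0],[-0.85,-0.2,0],[-0.85,-0.2,0],[-0.85,-0.2,0],[-0.85,-0.2,0]], jaw=[0.2,0.2,0.2,0.2,0.2,0.2,0.2])

```text
clock: 43.95
position: [0.5317, -0.1203, 0.1271]
ee_rot: [0.342, 0.94, -0.0, -0.003]
ft_force: [-0.2, 0.2, -0.3]
grip_width: 0.332
grasp_force: 29.7
```

Emit:
jog_arm(dr=[[0,0,0],[0,0,0],[0,0,0],[0,0,0],[0,0,0],[0,0,0],[0,0,0],[0,0,0],[0,0,0]], translation=[[-0.85,-0.2,0],[-0.85,-0.2,0],[-0.85,-0.2,0],[-0.85,-0.2,0],[-0.85,-0.2,0],[-0.75,-0.2,0],[-0.35,-0.1,0],[-0.15,0,0],[0,0,0]], jaw=[0.2,0.2,0.2,0.2,0.2,0.2,0.2,0.2,0.2])

```text
clock: 44.85
position: [0.616, -0.2317, 0.1276]
ee_rot: [0.342, 0.94, 0.0, -0.002]
ft_force: [-0.3, 1.7, -0.5]
grip_width: 0.331
grasp_force: 29.7
```

```bash
python3 go.py .618 -.232 .031 50
```

```text
t 44.85 p [ 0.616  -0.2317  0.1276] psi 50.03 tilt [-0.0045  0.0018  0.    ] F [-0.3  1.7 -0.5] grip 0.331 29.7 j [ 0.94  0.67 -0.95  1.45  0.55  1.31  0.82]
turn [-0.02 -0.07  0.01] shift [-0.07  0.04  3.87]
```

Emit:
jog_arm(dr=[[-0.02,-0.06,0],[0,0,0],[0,0,0],[0,0,0],[0,0,0],[0,0,0],[0,0,0],[0,0,0]], translation=[[-0.07,0.04,0.4],[0,0,0.8],[0,0,0.8],[0,0,0.8],[0,0,0.65],[0,0,0.4],[0,0,0],[0,0,0]], jaw=[0.2,0.2,0.2,0.2,0.2,0.2,0.2,0.2])

```text
clock: 45.65
position: [0.6185, -0.2324, 0.0328]
ee_rot: [0.342, 0.94, 0.0, 0.001]
ft_force: [-0.5, -0.1, 0.3]
grip_width: 0.33
grasp_force: 29.7
```

```bash
python3 go.py .618 -.232 .0275 50
python3 - <<'E'
from workcell import optics; import cv2
c=optics.camera("scene"); cv2.imwrite("pics/p2.png",cv2.resize(c["color"][150:310,80:280,::-1],None,fx=4,fy=3.75))
E
```

```text
t 45.65 p [ 0.6185 -0.2324  0.0328] psi 50.02 tilt [ 0.0014 -0.0004  0.    ] F [-0.5 -0.1  0.3] grip 0.33 29.7 j [ 0.91  0.76 -0.89  1.52  0.63  1.16  0.77]
turn [0.01 0.02 0.  ] shift [0.03 0.   0.21]
```

View pics/p2.png

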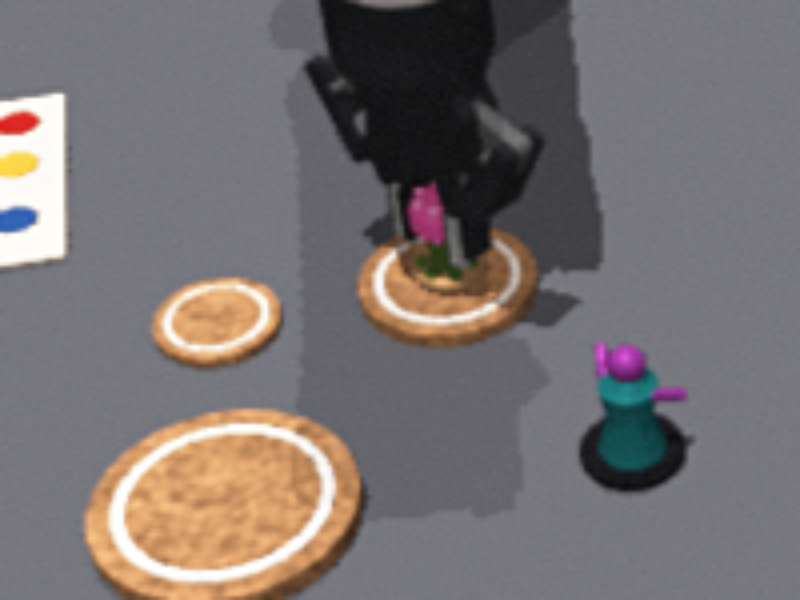

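The mushroom base (445,275) is centred in the middle pad's ring (447,280), just above it. I'll lower and release.

Emit:
jog_arm(dr=[[0,0,0],[0,0,0],[0,0,0],[0,0,0],[0,0,0],[0,0,0],[0,0,0],[0,0,0],[0,0,0]], translation=[[0,0,0.1],[0,0,0.08],[0,0,0],[0,0,0],[0,0,0],[0,0,0],[0,0,0],[0,0,0],[0,0,0]], jaw=[0.2,0.2,0.2,0.2,0.37,0.45,0.6,0.75,0.9])

```text
clock: 46.6
position: [0.6182, -0.2325, 0.0278]
ee_rot: [0.342, 0.94, -0.0, 0.0]
ft_force: [-0.4, 0.1, 0.1]
grip_width: 0.891
grasp_force: 0.0
```

Emit:
jog_arm(dr=[[0,0,0],[0,0,0],[0,0,0],[0,0,0],[0,0,0],[0,0,0],[0,0,0],[0,0,0],[0,0,0],[0,0,0]], translation=[[0,0,0],[0,0,-0.4],[0,0,-0.8],[0,0,-0.9],[0,0,-0.9],[0,0,-0.9],[0,0,-0.9],[0,0,-0.8],[0,0,-0.3],[0,0,0]], jaw=[1,1,1,1,1,1,1,1,1,1])

```text
clock: 47.6
position: [0.6187, -0.2324, 0.1774]
ee_rot: [0.342, 0.94, -0.0, 0.002]
ft_force: [0.5, -0.2, -0.8]
grip_width: 1.002
grasp_force: 0.0
```

Run:
```python
from workcell import optics; import cv2
c=optics.camera("scene"); cv2.imwrite("pics/p3.png",cv2.resize(c["color"][100:320,80:500,::-1],(798,418)))
```

```text
(no output)
```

View pics/p3.png

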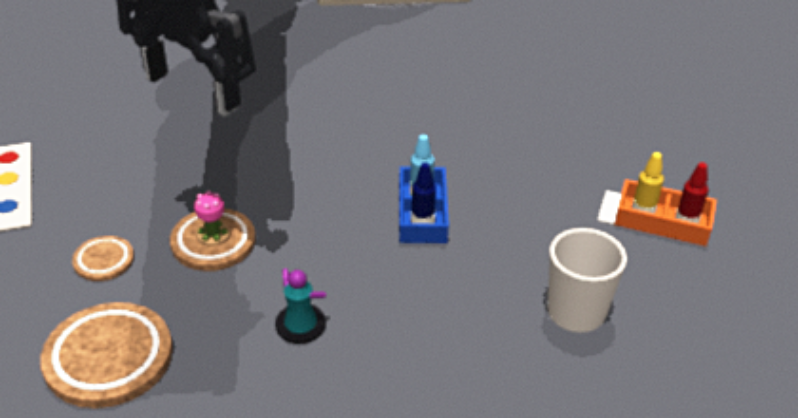

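Everything is upright and in place: mushroom (210,225) in the ring, sky and navy (423,190) in the cool tray, and yellow (650,180) by the tab with crimson (693,190) beside it. The cup and finished figure are untouched.

```bash
python3 -c "
from workcell import manip; print(manip.hand_in())"
```

```text
the job is handed in; nothing more can be done
None
```

The job is handed in: all four bottles stand in their correct bays, the mushroom stands in the 90 mm pad's ring, and the rinse cup and finished figure were not touched, finishing at about 48 s of the 118 s allowed.

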